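# Close the heavy lid of the pigment case

### The job

Close the pigment case. Swing its heavy lid over and lower it slowly by its bar handle, never letting it drop, until it rests ajar on its sprung buffers, and let go; then press the lid down near its front edge, beside the handle, firmly but not hard until the front catch snaps and keeps it fully shut, and take the hand away. Leave the things lying round the case where they are.

Things in the scene. Friction and masses are not known exactly. Their poses are not given: they have to be found in the camera images.
- case: Open wooden case, fixed to the table, 170 (x) x 240 (y) x 80 (z) mm, three corked vials standing in it. Origin: centre of its underside; x points from its front (with the catch) to its back (with the hinge), y along the hinge, z up.
- lid (a joint): Opening angle of the lid (rad): 0 shut, 1.745 leaning back on its stop, where it starts. 0.8 to 1.0 kg on a nearly frictionless hinge: between its balance point near 1.5 and about 0.09 rad it falls shut unless held. Left at about 0.05 to 0.09 rad it rests ajar on two sprung buffers. Pressed below 0.01 rad it is caught and stays there; if not caught it springs back to ajar.
- lid_hinge (a point): Middle of the hinge axis (along the case's y), 85 mm behind the case's centre, 80 mm above the table. Carries the lid's frame: origin on the axis; at angle 0 x points to the back of the case and z up; opening turns it about +y (at 1.57 rad the lid stands upright, its outer face to the back).
- lid_handle (a point): Centre of the bar handle: round steel bar 12 mm thick, parallel to the hinge, 86 mm free between two posts, its centre 46 mm off the lid's outer face. In the lid's frame x = -150 mm, z = +60 mm. Being round it turns in a gripper, so it can be held from above all along its arc round the hinge.
- lid_front (a point): Place to press: outer face of the lid near its front right corner, beside the bar handle; in the lid's frame x = -148, y = -90, z = +14 mm. The wooden lid is 170 x 240 x 14 mm. From ajar it takes about 12 to 17 N pressed down here to pass the sprung catch (steel, middle of the case's front wall); the force then drops until the lid meets a hard stop. 25 N or more damages the catch.
- eraser_centre (a point): Bystander, not to be disturbed: eraser, 19x42x12 mm, lying left of the case; its centre.
- stone_centre (a point): Bystander, not to be disturbed: black stone, 33x29x26 mm, left of the case; its centre.
- paint_tube_centre (a point): Bystander, not to be disturbed: paint tube, 38x110x27 mm, right of the case; its centre.
- tape_centre (a point): Bystander, not to be disturbed: roll of masking tape, 104x102x25 mm, lying flat well to the right of the case; its centre.

How it is judged:
On the way, in this order (a step that is already met when the one before it is completed fails the run):
1. the lid rests ajar on its buffers (0.035 to 0.11 rad), still, with the hand off it (value of joint lid between 0.035 and 0.11 rad and velocity of joint lid between -0.1 and 0.1 rad/s and contact force between each of the arm, the fingers and lid below 0.3 N), for 0.2 s.
2. the lid is pressed fully down into the catch (below 0.015 rad) (value of joint lid below 0.015 rad), for 0.1 s.
At the end, for the whole second after the job is handed in: the lid is shut (below 0.015 rad), at rest, held by the catch alone (value of joint lid below 0.015 rad and velocity of joint lid between -0.05 and 0.05 rad/s); the robot touches nothing.
It fails at once if the lid drops or slams: it closes faster than 2 rad/s, or faster than 1.2 rad/s in its last 0.3 rad above the buffers (velocity of joint lid below -2 rad/s or (value of joint lid between 0.04 and 0.3 rad and velocity of joint lid below -1.2 rad/s)).
It fails at once if the lid, below its ajar position (0.035 rad), is pressed with more than 25 N (value of joint lid below 0.035 rad and contact force between any of the fingers, the arm and lid above 25 N).
It fails at once if a bystander is moved more than 20 mm (distance of any of eraser_centre, stone_centre, paint_tube_centre, tape_centre from where it was at the start of the episode above 0.02 m).
It also fails if it takes over 72 s, if anything falls off the work surface, if the arm or the gripper's body presses on something with over 40 N, if the wrist force passes 120 N, or if a joint passes its speed limit or range.

### The arm

A 6-joint arm with a two-finger parallel gripper is mounted at the origin on a cart in front of the work surface, level with it; the furniture and walls round the work are solid. World frame = base frame: x ahead of the robot, y to its left, z up, the work surface at z = 0. Lengths are in m, angles in rad, forces in N, time in s.
With the tool pointing down it reaches from about 0.35 to 0.875 m from the base axis. Payload 15.5 kg.
Tool frame: the origin (TCP) lies on the centre line of the jaws, within the pads' length; the fingertips stand 11 mm ahead of it and the grasp point (between the pads) lies 8 mm behind it (bot.finger_overhang is the distance from the TCP to the fingertips, in m); z points along the fingers, y is the line along which they close (so a half turn about z gives the same grasp; the last joint's range is limited). The gripper opens to 85 mm and grips with 20 to 120 N. Pads are 22 mm wide; open, the fingers measure 114 mm over their backs; the gripper's body (76 mm by 85 mm) begins 54 mm behind the grasp point. The pads swing forward as they close: fully open they stand 13 mm farther back than shut.
Start: joints at [1.036, 0.494, 1.345, -0, 1.302, -0.096], TCP at [0.266, 0.566, 0.242] pointing down, gripper open.
Joint ranges: [-2.91, 2.91], [-0.82, 2.16], [0.22, 2.67], [-1.22, 4.37], [0.12, 2.79], [-3.08, 3.08]. Speed limits (rad/s): [1.89, 1.89, 2.57, 3.01, 3.01, 3.01].

### API

Orientations are given as a unit quaternion [x, y, z, w].
In Python, from station import status, vision, job, bot gives the robot as it stands.
- The arm moves only by the tool servo_tool, never from a script. Its argument "rows" is a list of rows, each a list of 7 numbers: the shift along the tool's x, y, z in m, then the turn, a rotation vector about the tool's x, y, z in degrees, then the closure, from -1 (fully open) to 1 (shut). In form: [[tx, ty, tz, rx, ry, rz, gripper], ...]. A call has 1 to 5 rows; each row is the pose to reach, as a shift and turn from the pose commanded when the call began, along the tool's axes at that moment; what a row does not reach only later rows make up. A row lasts 1/8 s, in which the tool goes at most 62.5 mm and 10.7 degrees, less where a joint would pass 70% of its speed; a pose out of reach is approached as far as the arm can. A call with a gripper value outside its range is refused whole. The fingers move at their own pace and stop on an object; "force" is the grip in N (left out, the last holds). Time passes only in rows, so rows that repeat a pose let the fingers close. It gives the time, the measured TCP pose, the force, the opening and the grip force at its end, in the units of the state.
- status.sense(): the state, without advancing time (a new reading comes with each control period).
- vision.get_image(name): name is "side" or "top"; returns the picture (400x640x3 uint8, red, green, blue); there is no depth.
- vision.camera_params(name): a dict with "fx", "fy", "cx", "cy" (pixels), "cam_to_world" (4x4, takes a point from camera to world coordinates). Camera axes: x right, y down, z forward; pixel columns grow to the right and rows downward; lengths in m; the calibration is good to about 2 mm. A picture is of the moment at which its call begins. camera_params takes no time and is no camera call.
- job.sign_off(): hands the job in; it is judged then, once.
Trained networks look in the newest picture that a camera, given by its name, has taken for a name from the list of things; names that differ only in an ending like _2 or _b are one class to them, and where a whole thing is asked for, a point or a joint stands for the part that bears it (a point fixed in the world has none). Each returns a list of dicts, best first, with "confidence" (0 to 1); they miss things now and then, are a little off and sometimes report something else, mostly with a low value. They report only what shows in the picture. A call takes as long as a camera call.
- vision.find_in(camera, name): "location" ([column, row] in pixels, amid what is visible of it).
- vision.silhouettes(camera, name): "mask" (400x640 bool, what is visible of it) and "location" ([column, row] in pixels, amid what is visible of it).
The state is a dict: "clock": time; "joints": joint angles; "qvel": joint speeds; "tau": joint torques, N m; "tcp_pos": TCP position; "tool_rot": TCP orientation; "force": force on the tool from outside, world axes, zero at the start; "moment": the same for the moment, N m; "gripper_width": finger opening in m; "gripper_force": force on a finger pad.
Only numpy, scipy, OpenCV 4.12 (cv2) and the standard library are available. Lean on these libraries where they do the work, as an engineer would, in place of code of your own. Each camera call takes 0.05 s, during which the arm holds its last target. There are 200 camera calls.

## Working session

There is one attempt and no reset: what is moved stays moved. The work goes in short steps, Python scripts to look and compute and a tool call to move; the robot and the scene stay as the last step left them, time stands still between calls to the robot, and variables do not carry over. Pictures are saved under pics/ and viewed, at most 10 in all, crops included, and the job is handed in when it is done.

Besides the shell and the picture viewer there is one more tool, called after ">>>" as name([rows], argument=value, ...), one row to a line, values as JSON. servo_tool: Moves the arm, as the interface text tells. Its arguments: {"type":"object","properties":{"rows":{"type":"array","items":{"type":"array","items":{"type":"number"}}},"force":{"type":"number"}},"required":["rows"]}

```bash
mkdir -p pics; python3 - <<'E'
from station import status, vision, job, bot
import cv2, numpy as np
s=status.sense();print({k:np.round(v,3).tolist() for k,v in s.items()})
for c in("side","top"):
    cv2.imwrite(f"pics/{c}0.png",vision.get_image(c)[:,:,::-1])
    p=vision.camera_params(c);print(c,p["fx"],p["cx"],p["cy"],np.round(p["cam_to_world"],3).tolist())
    for n in("case","lid","lid_handle","lid_hinge","lid_front","eraser_centre","stone_centre","paint_tube_centre","tape_centre"):
        print(n,[(np.round(d["location"]).tolist(),round(d["confidence"],2)) for d in vision.find_in(c,n)[:2]])
E
```

```text
{'clock': 0.0, 'joints': [1.036, 0.494, 1.346, 0.0, 1.303, -0.096], 'qvel': [-0.001, -0.0, 0.0, -0.001, -0.001, 0.0], 'tau': [-0.002, -88.216, -38.387, -0.0, 0.01, 0.0], 'tcp_pos': [0.266, 0.565, 0.242], 'tool_rot': [0.218, 0.976, -0.001, -0.0], 'force': [0.593, -0.086, -1.188], 'moment': [-0.012, -0.012, 0.053], 'gripper_force': 0.0, 'gripper_width': 0.085}
side 436.4558503551247 325.3856627067759 204.69547033840908 [[0.945, 0.16, -0.284, 0.915], [0.326, -0.467, 0.822, -1.292], [-0.0, -0.87, -0.493, 0.836], [0.0, 0.0, 0.0, 1.0]]
case [([327.0, 220.0], 0.86)]
lid [([355.0, 190.0], 0.65)]
lid_handle [([355.0, 191.0], 0.82)]
lid_hinge [([355.0, 188.0], 0.92)]
lid_front [([354.0, 189.0], 0.82)]
eraser_centre []
stone_centre []
paint_tube_centre [([326.0, 261.0], 0.79)]
tape_centre [([248.0, 297.0], 0.89)]
top 382.7529777362794 322.4657262147605 204.071954335337 [[0.028, -0.976, 0.216, 0.245], [-1.0, -0.029, 0.0, -0.062], [0.006, -0.216, -0.976, 1.252], [0.0, 0.0, 0.0, 1.0]]
case [([330.0, 198.0], 0.91)]
lid [([327.0, 167.0], 0.95)]
lid_handle [([321.0, 170.0], 0.75)]
lid_hinge [([324.0, 169.0], 0.59)]
lid_front [([322.0, 165.0], 0.87), ([285.0, 235.0], 0.4)]
eraser_centre [([286.0, 236.0], 0.5)]
stone_centre []
paint_tube_centre [([382.0, 198.0], 0.81)]
tape_centre [([452.0, 240.0], 0.84), ([321.0, 171.0], 0.17)]
```

```bash
python3 - <<'E'
import cv2
a=cv2.imread("pics/top0.png")[110:280,220:500];cv2.imwrite("pics/topc.png",cv2.resize(a,(784,476),interpolation=cv2.INTER_CUBIC))
a=cv2.imread("pics/side0.png")[120:330,200:480];cv2.imwrite("pics/sidec.png",cv2.resize(a,(784,588),interpolation=cv2.INTER_CUBIC))
E
```

```text
(no output)
```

View pics/topc.png

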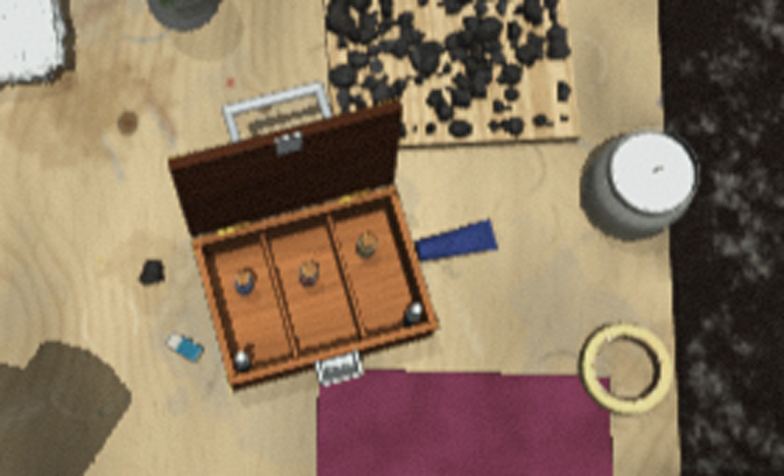

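View pics/sidec.png

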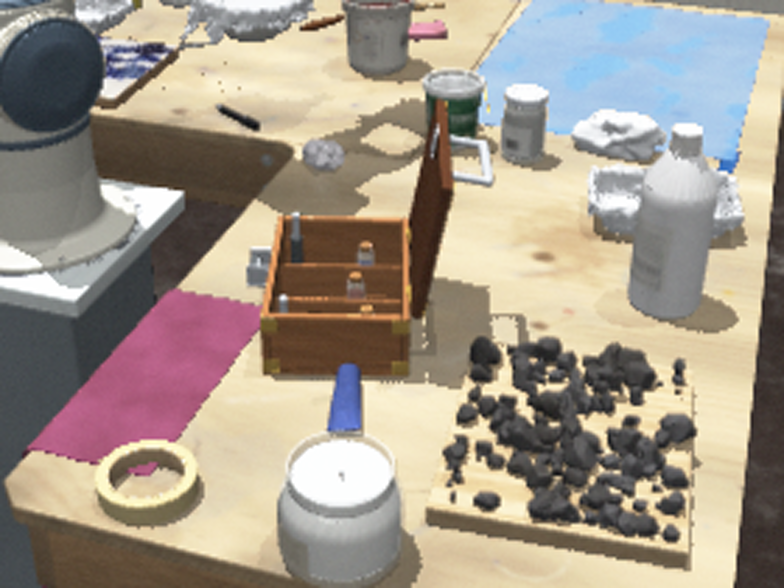

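The top view shows the case rim corners at crop pixels (195,238), (392,190), (438,325) and (235,385), with the handle's outer bar at (223,104)–(325,84). The side view agrees: the lid leans back and the bar is at (482,140)–(492,182). I'll fit the case pose to these points.

```bash
cat > h.py <<'E'
import numpy as np
from scipy.optimize import least_squares
from scipy.spatial.transform import Rotation as R
def case2w(P,p): 
    x,y,a=p; c,s=np.cos(a),np.sin(a); P=np.atleast_2d(P)
    return np.c_[x+c*P[:,0]-s*P[:,1], y+s*P[:,0]+c*P[:,1], P[:,2]]
def lid(x,y,z,t): return [.085+x*np.cos(t)+z*np.sin(t), y, .08-x*np.sin(t)+z*np.cos(t)]
def proj(cp,W):
    T=np.linalg.inv(cp["cam_to_world"]); C=W@T[:3,:3].T+T[:3,3]
    return np.c_[cp["fx"]*C[:,0]/C[:,2]+cp["cx"],cp["fy"]*C[:,1]/C[:,2]+cp["cy"]]
E
python3 - <<'E'
from h import *
from station import vision,status
T,S=vision.camera_params("top"),vision.camera_params("side")
fl=[-.085,.12,.08];fr=[-.085,-.12,.08];bl=[.085,.12,.08];br=[.085,-.12,.08]
A=1.745
to=np.array([bl,br,fr,fl]);tp=np.array([[195,238],[392,190],[438,325],[235,385]])/2.8+[220,110]
hb=np.array([lid(-.15,.043,.06,A),lid(-.15,-.043,.06,A)])
hp=np.array([[226,108],[323,88]])/2.8+[220,110]
so=np.array([fr,br,fl]);sp=np.array([[262,317],[410,317],[278,217]])/2.8+[200,120]
def res(p): return np.r_[(proj(T,case2w(to,p))-tp).ravel(),(proj(S,case2w(so,p))-sp).ravel()]
r=least_squares(res,[.5,0,.2]);p=r.x
print(p,np.round(r.fun,1)); print("handle chk top",proj(T,case2w(hb,p))-hp)
print("handle chk side crop px",(proj(S,case2w(hb,p))-[200,120])*2.8)
for t in(1.745,1.57,1,0.5,.08): print(t,case2w(lid(-.15,0,.06,t),p), np.hypot(*case2w(lid(-.15,0,.06,t),p)[0,:2]))
print("front",case2w(lid(-.148,-.09,.014,.07),p))
s=status.sense();print(R.from_quat(s["tool_rot"]).as_matrix().round(3)); print("yaw deg",np.degrees(p[2]))
E
```

```text
[ 0.48465386 -0.09390058  0.30821374] [-1.2  0.4  1.2 -2.6  1.1 -0.2 -1.1 -0.2 -1.2 -0.7 -0.2  0.  -1.  -1.2]
handle chk top [[ 2.25624738  0.34496615]
 [-3.51387866 -0.27164111]]
handle chk side crop px [[481.62878354 145.06434144]
 [486.94123548 177.82246162]]
1.745 [[ 0.64672916 -0.04230244  0.2173303 ]] 0.6481111779951874
1.57 [[ 0.62270718 -0.04995005  0.23004773]] 0.6247073215912663
1 [[ 0.53653125 -0.07738494  0.23863879]] 0.542083218764679
0.5 [[ 0.46762418 -0.09932213  0.20456878]] 0.47805570831206334
0.08 [[ 0.42774292 -0.11201869  0.15179531]] 0.44216761061752996
front [[ 0.45320317 -0.198364    0.10431726]]
[[-0.905  0.426  0.   ]
 [ 0.426  0.905  0.   ]
 [-0.     0.    -1.   ]]
yaw deg 17.65934640173457
```

```bash
python3 - <<'E'
from h import *
from station import vision
import cv2
T,S=vision.camera_params("top"),vision.camera_params("side")
fl=[-.085,.12,.08];fr=[-.085,-.12,.08];bl=[.085,.12,.08];br=[.085,-.12,.08]
A=1.745
to=np.array([fr,fl,lid(-.17,.12,0,A),lid(-.17,-.12,0,A),lid(-.15,.049,.066,A),lid(-.15,-.049,.066,A)]);tp=np.array([[438,325],[235,385],[168,160],[400,103],[222,105],[324,84]])/2.8+[220,110]
so=np.array([fr,fl,[-.085,-.12,0],[.085,-.12,0],lid(-.15,-.049,.066,A),lid(-.15,.049,.066,A)]);sp=np.array([[262,317],[278,217],[264,370],[408,374],[493,184],[481,139]])/2.8+[200,120]
def res(p): return np.r_[(proj(T,case2w(to,p))-tp).ravel(),(proj(S,case2w(so,p))-sp).ravel()]
r=least_squares(res,[.5,0,.2],loss="soft_l1");p=r.x
print(p,np.degrees(p[2]));print(np.round(res(p),1).reshape(-1,2).tolist())
for n,c,o in(("top",T,(220,110)),("side",S,(200,120))):
    im=cv2.imread(f"pics/{n}c.png")
    for L in ([fl,fr,br,bl,fl],[lid(0,.12,0,A),lid(-.17,.12,0,A),lid(-.17,-.12,0,A),lid(0,-.12,0,A)],[lid(-.15,.043,.06,A),lid(-.15,-.043,.06,A)]):
        cv2.polylines(im,[np.int32((proj(c,case2w(np.array(L),p))-o)*2.8)],False,(0,255,0),1)
    cv2.imwrite(f"pics/{n}o.png",im)
a=cv2.imread("pics/topo.png");b=cv2.imread("pics/sideo.png")
cv2.imwrite("pics/ov.png",np.hstack([a[60:420,150:450],b[90:450,240:540]]))
for t in(1.745,1.57,1,0.5,.08): print(t,case2w(lid(-.15,0,.06,t),p))
print("front",case2w(lid(-.148,-.09,.014,.07),p))
E
```

```text
[ 0.48553266 -0.09245341  0.31151522] 17.848507357665376
[[0.7, -0.6], [-1.4, -0.4], [0.2, 3.5], [0.8, 0.9], [0.5, 0.0], [-3.2, -1.4], [-0.6, -0.8], [-0.8, -1.3], [-0.4, 0.9], [0.5, 0.1], [0.3, -1.3], [2.2, 1.5]]
1.745 [[ 0.64743672 -0.04032046  0.2173303 ]]
1.57 [[ 0.62344012 -0.04804734  0.23004773]]
1 [[ 0.53735525 -0.07576658  0.23863879]]
0.5 [[ 0.46852097 -0.09793115  0.20456878]]
0.08 [[ 0.42868185 -0.11075931  0.15179531]]
front [[ 0.45442703 -0.19702009  0.10431726]]
```

View pics/ov.png

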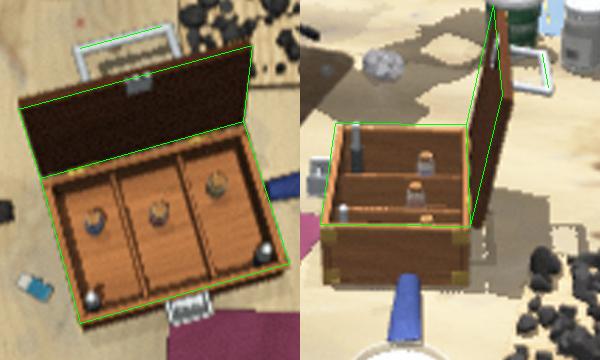

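The fit overlays well. I'll lift and move above the handle, turning the tool so the jaws close across the bar.

>>> servo_tool([
  [0,0,-0.06,0,0,0,0.0],
  [-0.04,-0.025,-0.11,0,0,10,0.0],
  [-0.09,-0.058,-0.14,0,0,20,0.0],
  [-0.14,-0.09,-0.15,0,0,30,0.0],
  [-0.19,-0.122,-0.15,0,0,40,0.0],
], force=50)

```text
clock: 1.62
tcp_pos: [0.3847, 0.3765, 0.3934]
tool_rot: [0.541, 0.841, 0.001, 0.0]
force: [0.8, 0.6, -0.9]
gripper_width: 0.0428
gripper_force: 0.0
```

```bash
cat > d.py <<'E'
import sys
from h import *
from station import status
P=[0.48553,-0.09245,0.31152]
s=status.sense();M=R.from_quat(s["tool_rot"]).as_matrix()
def rel(w): return np.round(M.T@(np.array(w)-s["tcp_pos"]),4).tolist()
if __name__=="__main__":
    print(np.round(s["clock"],2),s["tcp_pos"],s["force"],s["gripper_width"])
    a=np.degrees(np.arctan2(M[1,1],M[0,1])); print("tool y ang",a,"turn rz",a-np.degrees(P[2]),"z",M[:,2].round(3))
    t=[float(v) for v in sys.argv[1:4]]
    if t: print("rel",rel(t))
E
python3 d.py 0.6474 -0.0403 0.34
```

```text
1.62 [0.38470534 0.37654657 0.39343302] [ 0.79889443  0.60811878 -0.85327223] 0.042780100420464866
tool y ang 24.50158114772906 turn rz 6.652799913813652 z [ 0.002  0.001 -1.   ]
rel [-0.4883, 0.066, 0.0534]
```

>>> servo_tool([
  [-0.05,0.007,0,0,0,6.6,0.0],
  [-0.11,0.015,0,0,0,6.6,0.0],
  [-0.17,0.023,0,0,0,6.6,0.0],
  [-0.23,0.031,0,0,0,6.6,0.0],
  [-0.29,0.039,0.01,0,0,6.6,0.0],
])

```text
clock: 2.25
tcp_pos: [0.5419, 0.1292, 0.3828]
tool_rot: [0.586, 0.81, 0.001, 0.001]
force: [0.8, 1.1, 0.5]
gripper_width: 0.0429
gripper_force: 0.0
```

```bash
python3 d.py 0.6474 -0.0403 0.30
```

```text
2.25 [0.54190883 0.12921014 0.38279991] [0.80786109 1.05806422 0.47788258] 0.04289702567334958
tool y ang 18.198896563221684 turn rz 0.3501153293062771 z [ 0.002  0.    -1.   ]
rel [-0.194, 0.0471, 0.0829]
```

>>> servo_tool([
  [-0.06,0.014,0.0,0,0,0.3,0.0],
  [-0.12,0.028,0.0,0,0,0.3,0.0],
  [-0.17,0.042,0.0,0,0,0.3,0.0],
  [-0.194,0.047,0.04,0,0,0.3,0.0],
  [-0.194,0.047,0.083,0,0,0.3,0.0],
])

```text
clock: 2.88
tcp_pos: [0.647, -0.0406, 0.298]
tool_rot: [0.589, 0.808, 0.0, 0.001]
force: [-0.3, 0.6, -0.5]
gripper_width: 0.0426
gripper_force: 0.0
```

```bash
python3 d.py 0.6474 -0.0403 0.209; python3 - <<'E'
from station import vision
import cv2,numpy as np
a=vision.get_image("side")[120:250,280:420];b=vision.get_image("top")[100:230,250:390]
cv2.imwrite("pics/g1.png",cv2.resize(np.hstack([a,b]),None,fx=2.8,fy=2.8,interpolation=cv2.INTER_CUBIC)[:,:,::-1])
E
```

```text
2.88 [ 0.64698711 -0.04064246  0.29800384] [-0.28136365  0.55294871 -0.53651203] 0.04256610522108898
tool y ang 17.772458199828332 turn rz -0.07632303408707486 z [ 0.001 -0.    -1.   ]
rel [0.0003, 0.0004, 0.089]
```

View pics/g1.png

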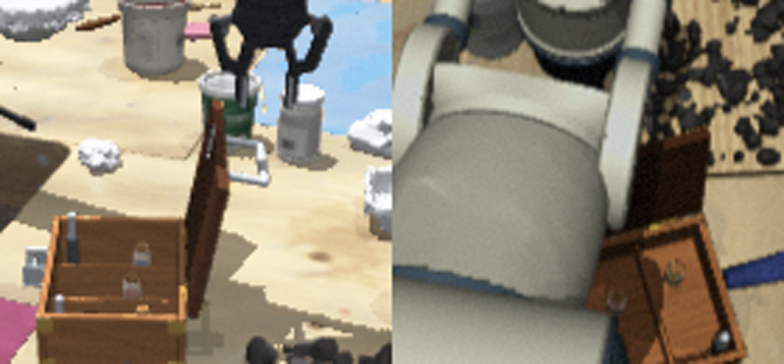

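In the side view the fingertips at (242,105) and (292,105) straddle the bar at about (266,160), so I'll descend.

>>> servo_tool([
  [0,0,0.025,0,0,0,0.0],
  [0,0,0.05,0,0,0,0.0],
  [0,0,0.07,0,0,0,0.0],
  [0,0,0.089,0,0,0,0.0],
  [0,0,0.089,0,0,0,0.0],
])

```text
clock: 3.6
tcp_pos: [0.6474, -0.0383, 0.2124]
tool_rot: [0.588, 0.809, 0.001, 0.001]
force: [1.1, -0.0, 0.6]
gripper_width: 0.0427
gripper_force: 0.0
```

>>> servo_tool([
  [0,0,0,0,0,0,0.2],
  [0,0,0,0,0,0,0.4],
  [0,0,0,0,0,0,0.6],
  [0,0,0,0,0,0,0.8],
  [0,0,0,0,0,0,1.0],
], force=50)

```text
clock: 4.22
tcp_pos: [0.646, -0.0386, 0.2106]
tool_rot: [0.589, 0.808, 0.0, 0.0]
force: [-2.1, 0.8, 6.0]
gripper_width: 0.0102
gripper_force: 48.7
```

>>> servo_tool([
  [0,0,0,0,0,0,1.0],
  [0,0,0,0,0,0,1.0],
])

```text
clock: 4.47
tcp_pos: [0.646, -0.0386, 0.2105]
tool_rot: [0.589, 0.808, 0.0, -0.0]
force: [-1.9, -0.7, 5.6]
gripper_width: 0.0105
gripper_force: 48.7
```

```bash
python3 d.py 0.6474 -0.0403 0.209
```

```text
4.47 [ 0.64599732 -0.03856822  0.21054906] [-1.91063996 -0.69099882  5.56746867] 0.010451795979355404
tool y ang 17.89395013406697 turn rz 0.0451689001515625 z [ 0.  0. -1.]
rel [-0.0021, 0.0008, 0.0015]
```

```bash
python3 - <<'E'
import numpy as np
ts=np.r_[np.arange(1.745,0.14,-0.064),0.11,0.08]
h=lambda t:np.array([-.15*np.cos(t)+.06*np.sin(t),.15*np.sin(t)+.06*np.cos(t)])
for i in range(0,len(ts)-1,5):
    print("t0",round(ts[i],3),[[0,round(float(d[0]),4),round(float(-d[1]),4)] for d in (h(t)-h(ts[i]) for t in ts[i+1:i+6])],"end",ts[min(i+5,len(ts)-1)].round(3))
E
```

```text
t0 1.745 [[0, -0.009, -0.0052], [0, -0.0182, -0.0097], [0, -0.0278, -0.0137], [0, -0.0375, -0.0171], [0, -0.0475, -0.0198]] end 1.425
t0 1.425 [[0, -0.0101, -0.0021], [0, -0.0204, -0.0035], [0, -0.0307, -0.0043], [0, -0.041, -0.0044], [0, -0.0513, -0.0038]] end 1.105
t0 1.105 [[0, -0.0103, 0.0012], [0, -0.0204, 0.0031], [0, -0.0305, 0.0056], [0, -0.0403, 0.0087], [0, -0.0499, 0.0125]] end 0.785
t0 0.785 [[0, -0.0094, 0.0044], [0, -0.0184, 0.0093], [0, -0.0272, 0.0149], [0, -0.0355, 0.021], [0, -0.0435, 0.0276]] end 0.465
t0 0.465 [[0, -0.0075, 0.0071], [0, -0.0146, 0.0147], [0, -0.0211, 0.0227], [0, -0.0271, 0.0311], [0, -0.0326, 0.0398]] end 0.145
t0 0.145 [[0, -0.0028, 0.0049], [0, -0.005, 0.0092]] end 0.08
```

>>> servo_tool([
  [0,-0.009,-0.005,0,0,0,1],
  [0,-0.018,-0.0097,0,0,0,1],
  [0,-0.028,-0.0137,0,0,0,1],
  [0,-0.0375,-0.017,0,0,0,1],
  [0,-0.0475,-0.02,0,0,0,1],
])

```text
clock: 5.1
tcp_pos: [0.6008, -0.0528, 0.231]
tool_rot: [0.588, 0.809, 0.001, 0.0]
force: [4.9, 4.3, 13.0]
gripper_width: 0.01
gripper_force: 51.7
```

```bash
python3 - <<'E'
from d import *
t=1.425;w=case2w(lid(-.15,0,.06,t),P)[0]-[0,0,.008]
print(s["tcp_pos"],"expected",w,"rel",rel(w),s["force"],s["moment"],s["gripper_width"],s["qvel"])
E
```

```text
[ 0.60076209 -0.05279882  0.23103692] expected [ 0.60220187 -0.05488116  0.2291254 ] rel [-0.0024, 0.0007, 0.0019] [ 4.86778626  4.27793566 12.98929574] [ 0.72313397 -0.64385894 -0.11139422] 0.00998174525478915 [-0.06416699 -0.12966641  0.15025346 -0.00385312 -0.03586257 -0.06499903]
```

>>> servo_tool([
  [0,-0.01,-0.003,0,0,0,1],
  [0,-0.0204,-0.0045,0,0,0,1],
  [0,-0.0307,-0.0055,0,0,0,1],
  [0,-0.041,-0.0056,0,0,0,1],
  [0,-0.0513,-0.005,0,0,0,1],
])

```text
clock: 5.72
tcp_pos: [0.551, -0.0687, 0.2353]
tool_rot: [0.588, 0.809, 0.0, -0.0]
force: [-2.2, 6.1, 2.7]
gripper_width: 0.0102
gripper_force: 51.7
```

>>> servo_tool([
  [0,-0.0103,0.0012,0,0,0,1],
  [0,-0.0204,0.0031,0,0,0,1],
  [0,-0.0305,0.0056,0,0,0,1],
  [0,-0.0403,0.0087,0,0,0,1],
  [0,-0.05,0.0125,0,0,0,1],
])

```text
clock: 6.35
tcp_pos: [0.5032, -0.0841, 0.2222]
tool_rot: [0.589, 0.808, -0.0, -0.001]
force: [2.0, 5.9, -10.1]
gripper_width: 0.0099
gripper_force: 51.1
```

```bash
python3 - <<'E'
from d import *
t=.785;w=case2w(lid(-.15,0,.06,t),P)[0]-[0,0,.008]
print(s["tcp_pos"],"expected",w,"rel",rel(w),s["force"],s["moment"],s["gripper_width"])
E
```

```text
[ 0.50324706 -0.08408692  0.22216272] expected [ 0.50580601 -0.08592104  0.22046707] rel [-0.0025, 0.0019, 0.0017] [  1.99191997   5.93677753 -10.09777086] [ 0.96102978 -0.63562038 -0.24460004] 0.009874253655112322
```

>>> servo_tool([
  [0,-0.009,0.005,0,0,0,1],
  [0,-0.018,0.0102,0,0,0,1],
  [0,-0.0265,0.0159,0,0,0,1],
  [0,-0.0345,0.022,0,0,0,1],
  [0,-0.0425,0.0286,0,0,0,1],
])

```text
clock: 6.98
tcp_pos: [0.4625, -0.0969, 0.1936]
tool_rot: [0.589, 0.808, -0.0, -0.001]
force: [-2.7, 7.5, 3.0]
gripper_width: 0.0099
gripper_force: 53.9
```

>>> servo_tool([
  [0,-0.0075,0.007,0,0,0,1],
  [0,-0.0146,0.0147,0,0,0,1],
  [0,-0.0205,0.0215,0,0,0,1],
  [0,-0.0265,0.029,0,0,0,1],
  [0,-0.0305,0.036,0,0,0,1],
])

```text
clock: 7.6
tcp_pos: [0.4332, -0.1064, 0.1575]
tool_rot: [0.588, 0.809, -0.0, -0.001]
force: [-6.7, 3.4, 0.4]
gripper_width: 0.01
gripper_force: 52.1
```

```bash
python3 - <<'E'
from d import *
t=.17;w=case2w(lid(-.15,0,.06,t),P)[0]-[0,0,.008]
print(s["tcp_pos"],"expected",w,"rel",rel(w),s["force"],s["moment"],s["gripper_width"])
from station import vision
import cv2
a=vision.get_image("side")[130:260,270:410]
cv2.imwrite("pics/g2.png",cv2.resize(a,None,fx=4,fy=4,interpolation=cv2.INTER_CUBIC)[:,:,::-1])
E
```

```text
[ 0.43321265 -0.1064266   0.15753698] expected [ 0.4353791  -0.1085988   0.15651244] rel [-0.0027, 0.0014, 0.001] [-6.73707323  3.40175623  0.43422797] [ 0.69616343  0.54880666 -0.06742748] 0.009983250217407959
```

View pics/g2.png

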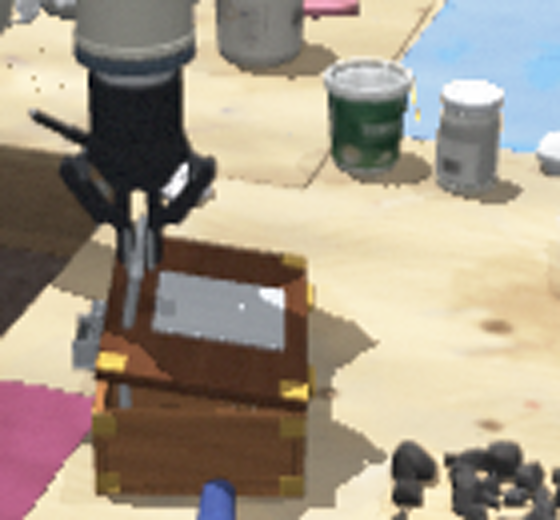

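The lid is nearly closed and still held, with the gripper on the bar. I'll lower the rest slowly.

>>> servo_tool([
  [0,-0.001,0.002,0,0,0,1],
  [0,-0.002,0.004,0,0,0,1],
  [0,-0.003,0.006,0,0,0,1],
  [0,-0.0035,0.008,0,0,0,1],
  [0,-0.0045,0.01,0,0,0,1],
])

```text
clock: 8.28
tcp_pos: [0.4284, -0.1081, 0.1479]
tool_rot: [0.588, 0.809, -0.001, -0.002]
force: [-13.7, -1.6, 8.8]
gripper_width: 0.01
gripper_force: 53.5
```

>>> servo_tool([
  [0,-0.0005,0.001,0,0,0,1],
  [0,-0.001,0.002,0,0,0,1],
  [0,-0.001,0.003,0,0,0,1],
  [0,-0.001,0.003,0,0,0,1],
])

```text
clock: 8.78
tcp_pos: [0.427, -0.1084, 0.1449]
tool_rot: [0.588, 0.809, -0.001, -0.002]
force: [-16.6, -2.9, 9.2]
gripper_width: 0.0103
gripper_force: 53.8
```

```bash
python3 - <<'E'
from d import *
t=.08;w=case2w(lid(-.15,0,.06,t),P)[0]-[0,0,.008]
print(s["tcp_pos"],"expected",w,"rel",rel(w),s["force"],s["moment"],s["gripper_width"])
E
```

```text
[ 0.42704603 -0.1083683   0.14487962] expected [ 0.42867928 -0.11075618  0.14379531] rel [-0.0028, 0.0008, 0.0011] [-16.59176068  -2.89589697   9.22141913] [-0.58493155  2.44868748 -0.17801827] 0.010277162442771782
```

>>> servo_tool([
  [0,-0.001,0,0,0,0,1],
  [0,-0.002,0,0,0,0,1],
  [0,-0.002,0,0,0,0,1],
])

```text
clock: 9.15
tcp_pos: [0.427, -0.1085, 0.1451]
tool_rot: [0.589, 0.808, 0.0, -0.001]
force: [-3.2, 9.1, 1.1]
gripper_width: 0.0099
gripper_force: 52.9
```

>>> servo_tool([
  [0,0,0,0,0,0,0.7],
  [0,0,0,0,0,0,0.5],
  [0,0,0,0,0,0,0.2],
  [0,0,0,0,0,0,0],
  [0,0,0,0,0,0,0],
], force=30)

```text
clock: 9.78
tcp_pos: [0.4279, -0.1091, 0.1451]
tool_rot: [0.588, 0.809, -0.0, 0.0]
force: [-0.4, -1.1, 0.3]
gripper_width: 0.0428
gripper_force: 0.0
```

>>> servo_tool([
  [0,0,0,0,0,0,0],
  [0,0,-0.02,0,0,0,0],
  [0,0,-0.05,0,0,0,0],
  [0,0,-0.08,0,0,0,0],
  [0,0,-0.1,0,0,0,0],
])

```text
clock: 10.4
tcp_pos: [0.4281, -0.1092, 0.2464]
tool_rot: [0.588, 0.809, 0.0, 0.001]
force: [-0.1, 0.4, -0.2]
gripper_width: 0.0428
gripper_force: 0.0
```

>>> servo_tool([
  [0.03,0,0,0,0,0,0.5],
  [0.06,0.01,0,0,0,0,1],
  [0.085,0.02,0,0,0,0,1],
  [0.085,0.02,0,0,0,0,1],
  [0.085,0.02,0,0,0,0,1],
])

```text
clock: 11.02
tcp_pos: [0.4208, -0.0223, 0.2451]
tool_rot: [0.588, 0.809, -0.0, 0.0]
force: [0.2, -0.0, -0.1]
gripper_width: -0.0
gripper_force: 0.0
```

```bash
python3 d.py; python3 - <<'E'
from h import *
from station import vision
import cv2
P=[0.48553,-0.09245,0.31152]
im=vision.get_image("side")[:,:,::-1].copy();S=vision.camera_params("side")
a=cv2.resize(im[140:270,260:400],None,fx=4,fy=4,interpolation=cv2.INTER_CUBIC)
for t,c in((.07,(0,255,0)),(.0,(0,0,255))):
    L=np.array([lid(x,-.12,0,t) for x in(0,-.17)]);cv2.polylines(a,[np.int32((proj(S,case2w(L,P))-[260,140])*4)],False,c,1)
cv2.imwrite("pics/g3.png",a)
E
echo; python3 - <<'E'
from h import *
P=[0.48553,-0.09245,0.31152]
print(case2w(lid(-.148,-.09,.014,.07),P),case2w(lid(-.148,.09,.014,.07),P))
E
```

```text
11.02 [ 0.42080181 -0.02233658  0.24506473] [ 0.24316024 -0.00865276 -0.0821457 ] -2.112606161394524e-05
tool y ang 17.92840988326048 turn rz 0.07962864934507152 z [ 0. -0. -1.]

[[ 0.45442487 -0.19701683  0.10431726]] [[ 0.39925382 -0.02568045  0.10431726]]
```

View pics/g3.png

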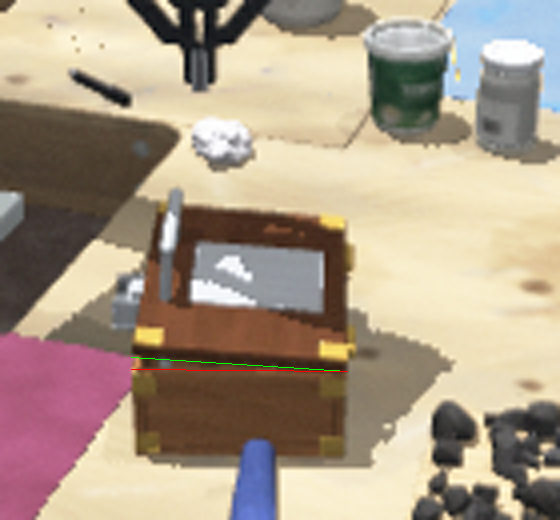

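The lid rests ajar at about 0.07 rad (its lower edge lies along the green line) and the hand is off it. I'll move over to the right of the handle.

```bash
python3 d.py 0.4544 -0.1970 0.245
```

```text
11.08 [ 0.42080098 -0.02257133  0.24505082] [ 0.09577296 -0.29389938  0.51381546] -9.828266762283884e-05
tool y ang 17.888632793160703 turn rz 0.03985155924529593 z [-0. -0. -1.]
rel [-0.1763, -0.0216, 0.0001]
```

>>> servo_tool([
  [-0.06,-0.007,0,0,0,0,1],
  [-0.12,-0.014,0,0,0,0,1],
  [-0.176,-0.0215,0,0,0,0,1],
  [-0.176,-0.0215,0.04,0,0,0,1],
  [-0.176,-0.0215,0.08,0,0,0,1],
])

```text
clock: 11.7
tcp_pos: [0.4542, -0.1979, 0.1641]
tool_rot: [0.59, 0.808, 0.0, 0.001]
force: [0.6, -0.4, -0.7]
gripper_width: 0.0
gripper_force: 0.0
```

>>> servo_tool([
  [0,0,0.02,0,0,0,1],
  [0,0,0.035,0,0,0,1],
  [0,0,0.041,0,0,0,1],
  [0,0,0.043,0,0,0,1],
  [0,0,0.043,0,0,0,1],
])

```text
clock: 12.32
tcp_pos: [0.4546, -0.1964, 0.1225]
tool_rot: [0.589, 0.808, 0.0, 0.0]
force: [-0.7, -0.2, 0.4]
gripper_width: -0.0002
gripper_force: 0.0
```

```bash
python3 d.py 0.4544 -0.1970 0.115
```

```text
12.32 [ 0.45458414 -0.19644763  0.12246304] [-0.68639299 -0.16236069  0.42556302] -0.0001707721288208853
tool y ang 17.890193982288096 turn rz 0.04141274837268938 z [ 0.001 -0.    -1.   ]
rel [-0.0005, -0.0003, 0.0075]
```

>>> servo_tool([
  [0,0,0.001,0,0,0,1],
  [0,0,0.002,0,0,0,1],
  [0,0,0.003,0,0,0,1],
  [0,0,0.004,0,0,0,1],
  [0,0,0.005,0,0,0,1],
])

```text
clock: 12.95
tcp_pos: [0.4544, -0.1961, 0.117]
tool_rot: [0.588, 0.809, 0.0, -0.0]
force: [-0.4, -1.0, -0.0]
gripper_width: 0.0004
gripper_force: 0.0
```

>>> servo_tool([
  [0,0,0.001,0,0,0,1],
  [0,0,0.002,0,0,0,1],
  [0,0,0.003,0,0,0,1],
])

```text
clock: 13.32
tcp_pos: [0.4544, -0.1962, 0.114]
tool_rot: [0.588, 0.809, -0.0, -0.0]
force: [0.0, 0.4, 1.0]
gripper_width: 0.0
gripper_force: 0.6
```

>>> servo_tool([
  [0,0,0.001,0,0,0,1],
  [0,0,0.002,0,0,0,1],
])

```text
clock: 13.58
tcp_pos: [0.4544, -0.1961, 0.112]
tool_rot: [0.588, 0.809, -0.0, -0.0]
force: [-1.3, 0.1, 2.1]
gripper_width: 0.0002
gripper_force: 0.9
```

>>> servo_tool([
  [0,0,0.001,0,0,0,1],
  [0,0,0.002,0,0,0,1],
])

```text
clock: 13.82
tcp_pos: [0.4544, -0.1961, 0.11]
tool_rot: [0.588, 0.809, -0.0, -0.0]
force: [-1.5, -0.5, 1.5]
gripper_width: 0.0001
gripper_force: 1.3
```

>>> servo_tool([
  [0,0,0.001,0,0,0,1],
  [0,0,0.001,0,0,0,1],
])

```text
clock: 14.08
tcp_pos: [0.4544, -0.1961, 0.109]
tool_rot: [0.588, 0.809, -0.0, -0.0]
force: [-1.5, -1.0, 3.3]
gripper_width: 0.0003
gripper_force: 1.4
```

>>> servo_tool([
  [0,0,0.0005,0,0,0,1],
  [0,0,0.001,0,0,0,1],
])

```text
clock: 14.32
tcp_pos: [0.4544, -0.1962, 0.1082]
tool_rot: [0.588, 0.809, -0.0, 0.0]
force: [-4.6, 0.2, 13.2]
gripper_width: -0.0001
gripper_force: 6.2
```

>>> servo_tool([
  [0,0,0.0005,0,0,0,1],
  [0,0,0.0005,0,0,0,1],
])

```text
clock: 14.58
tcp_pos: [0.4543, -0.1962, 0.108]
tool_rot: [0.588, 0.809, -0.0, 0.0]
force: [-4.9, 0.6, 14.1]
gripper_width: -0.0002
gripper_force: 6.8
```

>>> servo_tool([
  [0,0,0.0005,0,0,0,1],
  [0,0,0.0005,0,0,0,1],
])

```text
clock: 14.82
tcp_pos: [0.4543, -0.1962, 0.1073]
tool_rot: [0.588, 0.809, -0.0, 0.0]
force: [-3.0, -1.1, 7.3]
gripper_width: 0.0004
gripper_force: 3.9
```

>>> servo_tool([
  [0,0,0.0005,0,0,0,1],
  [0,0,0.0005,0,0,0,1],
])

```text
clock: 15.08
tcp_pos: [0.4542, -0.1962, 0.1066]
tool_rot: [0.588, 0.809, -0.0, -0.0]
force: [-4.4, -1.9, 5.3]
gripper_width: -0.0001
gripper_force: 2.7
```

>>> servo_tool([
  [0,0,0.0005,0,0,0,1],
  [0,0,0.0005,0,0,0,1],
])

```text
clock: 15.32
tcp_pos: [0.4543, -0.1961, 0.1061]
tool_rot: [0.588, 0.809, -0.0, -0.0]
force: [-2.5, -0.3, 3.1]
gripper_width: 0.0
gripper_force: 1.7
```

>>> servo_tool([
  [0,0,0.0005,0,0,0,1],
  [0,0,0.0005,0,0,0,1],
])

```text
clock: 15.58
tcp_pos: [0.4545, -0.1961, 0.1055]
tool_rot: [0.589, 0.808, 0.0, 0.0]
force: [-0.5, 0.3, 1.5]
gripper_width: -0.0002
gripper_force: 0.5
```

>>> servo_tool([
  [0,0,0.0004,0,0,0,1],
  [0,0,0.0004,0,0,0,1],
])

```text
clock: 15.82
tcp_pos: [0.4545, -0.1961, 0.1052]
tool_rot: [0.588, 0.809, 0.0, 0.0]
force: [-1.0, -0.2, 3.6]
gripper_width: 0.0001
gripper_force: 2.2
```

>>> servo_tool([
  [0,0,0.0004,0,0,0,1],
  [0,0,0.0004,0,0,0,1],
])

```text
clock: 16.08
tcp_pos: [0.4545, -0.1962, 0.105]
tool_rot: [0.588, 0.809, 0.0, 0.0]
force: [-2.3, 0.2, 9.1]
gripper_width: 0.0003
gripper_force: 4.5
```

>>> servo_tool([
  [0,0,0.0003,0,0,0,1],
  [0,0,0.0003,0,0,0,1],
])

```text
clock: 16.32
tcp_pos: [0.4545, -0.1961, 0.105]
tool_rot: [0.588, 0.809, 0.0, 0.0]
force: [-3.8, 1.0, 15.5]
gripper_width: -0.0002
gripper_force: 7.6
```

The lid is at the hard stop: the force rises steeply and z stays at 0.105, the height expected when shut. I'll retreat and check.

>>> servo_tool([
  [0,0,-0.005,0,0,0,1],
  [0,0,-0.03,0,0,0,1],
  [0,0,-0.07,0,0,0,1],
  [0,0,-0.12,0,0,0,1],
  [0,0,-0.15,0,0,0,1],
])

```text
clock: 16.95
tcp_pos: [0.4548, -0.1963, 0.2568]
tool_rot: [0.588, 0.809, 0.0, 0.001]
force: [-0.5, 0.0, -0.1]
gripper_width: -0.0001
gripper_force: 0.0
```

>>> servo_tool([
  [0,0,0,0,0,0,1],
  [0,0,0,0,0,0,1],
  [0,0,0,0,0,0,1],
  [0,0,0,0,0,0,1],
])

```text
clock: 17.45
tcp_pos: [0.4542, -0.196, 0.2537]
tool_rot: [0.588, 0.809, -0.0, -0.001]
force: [0.1, -0.1, 0.3]
gripper_width: -0.0002
gripper_force: 0.0
```

```bash
python3 - <<'E'
from h import *
from station import vision
import cv2
P=[0.48553,-0.09245,0.31152]
im=vision.get_image("side")[:,:,::-1].copy();S=vision.camera_params("side")
a=cv2.resize(im[140:270,260:400],None,fx=4,fy=4,interpolation=cv2.INTER_CUBIC)
for t,c in((.07,(0,255,0)),(.0,(0,0,255))):
    L=np.array([lid(x,-.12,0,t) for x in(0,-.17)]);cv2.polylines(a,[np.int32((proj(S,case2w(L,P))-[260,140])*4)],False,c,1)
cv2.imwrite("pics/g4.png",a)
E
```

```text
(no output)
```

View pics/g4.png

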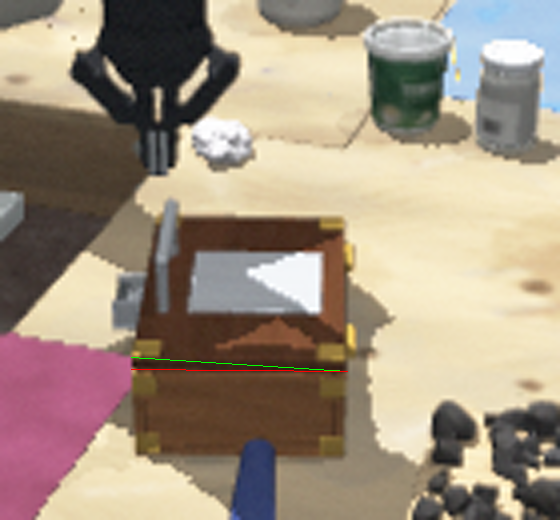

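The lid stays shut: its lower edge now lies on the red 0 rad line, with no gap at the front corner (135,368). The hand is clear.

```bash
python3 -c "
from station import job
print(job.sign_off())"
```

```text
the job is handed in; nothing more can be done
None
```

The case is shut and the job is handed in: I lowered the lid by its handle to ajar, let go, and pressed it with about 15 N at most until the catch held, and the last picture shows it staying fully closed with the hand clear.

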